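# Turn the feed down to 50 and start the cycle

### The arm

A 6-joint arm with a two-finger parallel gripper is mounted at the origin on the work surface. World frame = base frame: x ahead of the robot, y to its left, z up, the work surface at z = 0. Lengths are in mm, angles in rad, forces in N, time in s.
With the tool pointing down it reaches from about 275 to 825 mm from the base axis. Payload 4.9 kg.
Tool frame: the origin (TCP) lies at the very end of the fingers, on their centre line; the grasp point (between the pads) lies 19 mm behind it; z points along the fingers, y is the line along which they close (so a half turn about z gives the same grasp; the last joint's range is limited). The gripper opens to 85 mm and grips with 20 to 120 N. Pads are 22 mm wide; open, the fingers measure 114 mm over their backs; the gripper's body (76 mm by 85 mm) begins 54 mm behind the grasp point. The pads swing forward as they close: fully open they stand 13 mm farther back than shut.
Start: joints at [1.066, 0.326, -0.193, 1.052, 0, 1.437], TCP at [199.294, 512.641, 231.281] pointing down, gripper open.
Joint ranges: [-2.65, 2.65], [-0.97, 1.79], [-1.3, 1.35], [-1.93, 2.1], [-1.47, 1.37], [-3.14, 3.14]. Speed limits (rad/s): [2.57, 2.57, 3.14, 3.14, 3.14, 3.14].

### API

Orientations are given as [roll, pitch, yaw] about the fixed x, y, z axes, in that order (R = Rz(yaw) Ry(pitch) Rx(roll)).
In Python, from bench import bot, solve_ik, imaging gives the robot as it stands. Calls block until the motion is done:
- bot.move_ptp(position, orientation): joint-space move of the TCP to a pose.
- bot.movel(position, rot=None, max_speed=150, threshold=None): straight line of the TCP; rot=None keeps the orientation; max_speed is the mean speed in mm/s. With threshold (N) it stops when the force on the tool has changed by that much, and returns True; else False.
- bot.move_j(angles): joint-space move.
- bot.grip(opening, effort=None): opening from 0.0 (shut) to 1.0 (fully open); effort is the grip in N (None keeps the last); returns when the fingers have stopped.
- bot.dwell(seconds).
- solve_ik(position, orientation): joint angles nearest the present ones, or None.
- bot.get_state(): the state.
- imaging.capture(name): name is "scene" or "top" or "wrist"; returns the picture (400x640x3 uint8, blue, green, red); there is no depth.
- imaging.camera_model(name): a dict with "K" (3x3 intrinsics, pixels), "position" and "rotation" of the camera in the world. Camera axes: x right, y up, looking along -z (the intrinsics and any distortion apply to the point x, -y, -z); pixel columns grow to the right and rows downward; lengths in mm; the calibration is good to about 2 mm. A picture is of the moment at which its call begins: read the wrist's pose just before it. camera_model takes no time and is no camera call; for the wrist camera it gives the pose at the moment of the call.
A pose or a line that the arm cannot do raises bot.IKError and nothing moves.
- bot.sign_off(): hands the job in; it is judged then, once.
The state is a dict: "t": time; "qpos": joint angles; "joint_velocities": joint speeds; "effort": joint torques, N m; "tcp_pos": TCP position; "orientation": TCP orientation; "contact_force": force on the tool from outside, world axes, zero at the start; "wrist_torque": the same for the moment, N m; "opening": opening from 0.0 (shut) to 1.0 (fully open); "gripper_force": force on a finger pad.
Only numpy, scipy, OpenCV 4.12 (cv2) and the standard library are available. Lean on these libraries where they do the work, as an engineer would, in place of code of your own. Each camera call takes 0.05 s, during which the arm holds its last target. There are 200 camera calls.

### The job

The mill is about to run a new tool for the first time. On its control desk, turn the feed dial - the left of the two scale dials, seen from the robot's side - back to 50, which is the first long mark clockwise from the scale's zero end at the lower left; only then press the round cycle-start button below it fully in and let it come out again. Leave the spindle dial, the jog wheel, the square hold button and the emergency stop alone, and do not disturb the tools lying about.

Things in the scene. Friction and masses are not known exactly. Their poses are not given: they have to be found in the camera images.
- console: The mill's control desk: white wedge 470 mm wide (y), 297 mm deep (x) with a grey panel that rises away from the robot at 0.21 rad, 63 to 107 mm high, then a level rear ledge 82 mm deep. Origin on the bench under the panel middle; x level, away from the robot, y left, z up. Panel, from the left: above feed dial, spindle dial, jog wheel; below round start, square hold, keypad, emergency stop.
- feed_scale (a point): Centre of the feed dial's fixed round scale plate (94 mm across, aluminium, black marks, no figures), on the dial's axis at plate level, 3 mm above the panel. z is the panel's normal (the axis), x up the slope, y left. The scale runs clockwise from 0 (lower left, +135 degrees from x about z) to 150 (lower right, -135): a short mark every 10 (18 degrees), long thick marks at 0, 50, 100 and 150.
- feed_mark50 (a point): Middle of the long mark at 50 on that plate, 36.5 mm from the axis, at the upper left (+45 degrees from x about z of feed_scale). The knob's pointer end must point at it.
- feed_grip (a point): Grip point of the feed knob, on its axis, 26 mm above the scale plate. Black disc 50 mm across, 4 mm thick, with an upright bar 14 mm thick, 44 mm long, rising to 31 mm above the plate. Grip across the 14 mm, fingertips at least 6 mm above the plate. z outward; x along the bar to its pointer end (white line), turning with it. Spindle dial 122 mm to the right, start button 98 mm below.
- feed (a joint): Angle of the feed dial, rad: 0 at the scale's 0, grows clockwise seen from above, 0.0314 rad per scale unit, 1.571 at 50, 3.142 at 100, end stop 4.712 at 150. Stays where it is left; friction 0.04 N m.
- start_top (a point): Middle of the top face of the round cycle-start button (black cap 35 mm across in a 46 mm aluminium ring), 17 mm above its foot on the panel. z is the panel's normal, outward. Pressed along -z; spring-loaded, returns by itself.
- start (a joint): Travel of the cycle-start button, m: 0 out, 0.006 fully in. Starts to move at 1.2 N, fully in at 4 N.
- hold (a joint): Travel of the square feed-hold button (black 32 mm cap), right of cycle-start by 87 mm; 0 out, 0.006 in (4 N). To be left alone.
- estop (a joint): Travel of the mushroom emergency stop (40 mm across, 36 mm tall) at the panel's lower right, m; 0 out, 0.005 in (15 N). To be left alone.
- spindle_nose (a point): Pointer end of the spindle dial's bar, 23 mm from its axis; that dial is the same as the feed dial and stands 122 mm to its right. To be left alone.
- jog_crank (a point): Crank pin on the jog wheel (72 mm across) at the panel's upper right, 24 mm from its axis. To be left alone.
- pod_a: Tool holder standing in a red plastic pocket, 88 mm foot, 159 mm tall, 12 mm tool on top; origin under its middle. Bystander.
- pod_b: Like pod_a, with a thicker 20 mm tool, 174 mm tall; origin under its middle. Bystander.
- wrench: Steel spanner, 200 mm long, 8 mm thick; origin under its middle. Bystander.
- caliper: Digital caliper lying flat, 225 mm long, 13 mm thick; origin under its middle. Bystander.
- mill_tube: Square clear tube with an end mill in it, 105 x 23 x 23 mm, lying on the desk's rear ledge; origin under its middle. Bystander.
- insert_box: Flat box of cutting inserts, 50 x 80 x 21 mm; origin under its middle. Bystander.
- collet: Steel collet, 33 mm across, 46 mm tall, standing on the desk's rear ledge; origin under its middle. Bystander.
- collet_nut: Round collet nut, 50 mm across, 22 mm tall, lying on the desk's rear ledge; origin under its middle. Bystander.

How it is judged:
By the outcome, as a careful person would: the job done as asked, in the order asked, and still so for the second after the job is handed in, with the robot touching nothing.
It also fails if it takes over 54 s, if anything falls off the work surface, if the arm or the gripper's body presses on something with over 40 N, if the wrist force passes 120 N, or if a joint passes its speed limit or range.

## Working session

There is one attempt and no reset: what is moved stays moved. The work goes in short steps, each a Python script; the robot and the scene stay as the last script left them, time stands still between calls to the robot, and variables do not carry over. Pictures are saved under pics/ and viewed, at most 10 in all, crops included, and the job is handed in when it is done.

```bash
mkdir -p pics; ls; python3 - <<'E'
from bench import bot, imaging
import cv2
for n in("scene","top","wrist"):
    m=imaging.camera_model(n); im=imaging.capture(n); cv2.imwrite(f"pics/{n}0.png",im)
    print(n,{k:(v.round(3).tolist() if hasattr(v,'round') else v) for k,v in m.items()})
print(bot.get_state())
E
```

```text
pics
scene {'K': [[389.172, 0.0, 319.073], [0.0, 389.172, 203.806], [0.0, 0.0, 1.0]], 'position': [1018.456, -724.21, 929.449], 'rotation': [0.794, 0.008, 0.64]}
top {'K': [[415.108, 0.0, 319.433], [0.0, 415.108, 199.366], [0.0, 0.0, 1.0]], 'position': [268.589, -52.317, 1546.709], 'rotation': [0.146, -0.003, -1.562]}
wrist {'K': [[277.096, 0.0, 318.3], [0.0, 277.096, 198.09], [0.0, 0.0, 1.0]], 'position': [126.585, 540.05, 373.608], 'rotation': [-0.3, 0.002, 1.2]}
{'t': 0.15, 'qpos': array([ 1.06579650e+00,  3.26811619e-01, -1.93374924e-01,  1.05197658e+00,
        3.45572538e-05,  1.43656694e+00]), 'joint_velocities': array([ 0.00040622, -0.00158652,  0.00296496,  0.00149229, -0.00123551,
        0.00151062]), 'effort': array([ 2.09757083e-03, -4.43703175e+01,  2.62665331e+01,  1.04204414e-02,
       -5.48649928e-05,  1.72992867e-05]), 'tcp_pos': array([199.06073973, 512.2357468 , 230.65314211]), 'orientation': array([-3.14024277e+00, -2.17160531e-04,  2.77082205e+00]), 'contact_force': array([-1.11545154, -0.22852036, -1.00394173]), 'wrist_torque': array([ 0.02935723,  0.06247557, -0.03275631]), 'gripper_force': 0.0, 'opening': 0.9971070795554259}
```

View pics/top0.png

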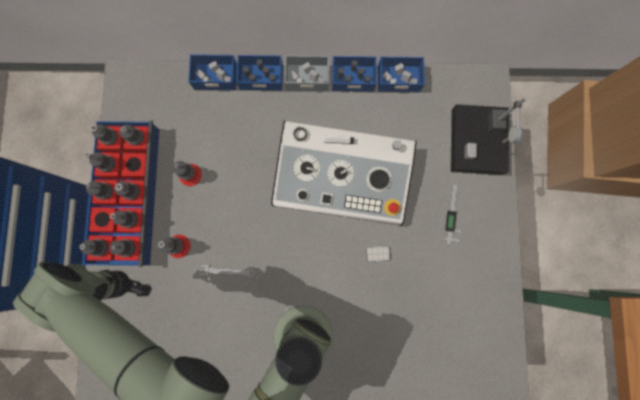

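View pics/scene0.png

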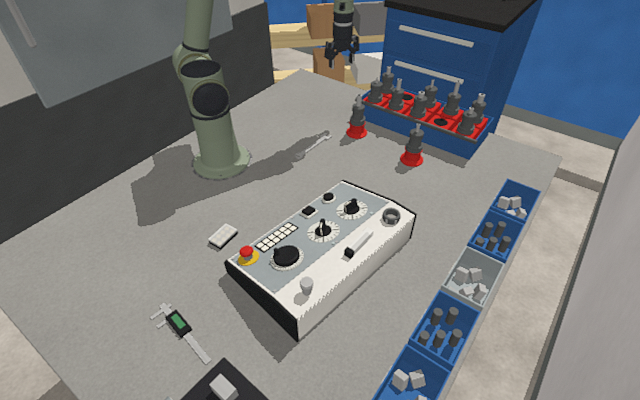

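The top view shows the desk at u 274–416, v 122–222. In it the feed dial is at about (306,167), the spindle dial (341,173), the start button (303,195) and the e-stop (393,207). The scene view confirms the layout, and the way over the desk is clear. Next I'll get rough positions and then a close wrist view.

```bash
cat > h.py <<'E'
import numpy as np, cv2
from scipy.spatial.transform import Rotation as Ro
from bench import bot, solve_ik, imaging
def ray(m,uv):
    K=np.array(m["K"]); p=np.linalg.inv(K)@[uv[0],uv[1],1.]
    d=Ro.from_euler('xyz',m["rotation"]).as_matrix()@[p[0],-p[1],-p[2]]
    return np.array(m["position"]),d/np.linalg.norm(d)
def hit(m,uv,p0,n):
    o,d=ray(m,uv); return o+d*((np.asarray(p0)-o)@n/(d@n))
def proj(m,P):
    q=Ro.from_euler('xyz',m["rotation"]).as_matrix().T@(np.asarray(P)-m["position"])
    w=np.array(m["K"])@[q[0],-q[1],-q[2]]; return w[:2]/w[2]
def panelR(yaw): return Ro.from_euler('xyz',[0,-0.21,yaw]).as_matrix() # cols: upslope, left, normal
E
python3 - <<'E'
from h import *
m=imaging.camera_model("top")
P={}
for n,uv,z in(("feed",(306,167),97),("spin",(341,173),97),("start",(303,195),90),("estop",(393,207),95),("jog",(379,179),105)):
    P[n]=hit(m,uv,[0,0,z],np.array([0,0,1.])); print(n,P[n].round(1))
d=P["feed"]-P["spin"]; yaw=np.arctan2(-d[0],d[1]); print(np.linalg.norm(d[:2]),np.linalg.norm((P["feed"]-P["start"])[:2]),yaw)
R=panelR(yaw)
# view pose: tool along -normal, TCP 130 mm above panel, camera on robot side (tool +x = down slope)
for s in(1,-1):
  for h in (110,150):
    for off in (-100,-50,0):
      T=np.c_[-R[:,0]*s,R[:,1]*s,-R[:,2]]
      p=P["feed"]+R@[off,0,h]
      q=solve_ik(p,Ro.from_matrix(T).as_euler('xyz')); print(s,h,off,p.round(0),None if q is None else np.round(q,2))
E
```

```text
feed [598.8  -5.9  97. ]
spin [ 578.1 -131.    97. ]
start [498.6   3.6  90. ]
estop [ 457.8 -314.6   95. ]
jog [ 556. -265.  105.]
126.720696904438 100.65682745887369 -0.16418772678863713
1 110 -100 [480.  14. 184.] [-0.12  0.09 -0.65  0.62 -0.01  0.04]
1 110 -50 [528.   6. 194.] [-0.12  0.17 -0.53  0.66 -0.01  0.04]
1 110 0 [576.  -2. 205.] [-0.13  0.24 -0.4   0.71 -0.01  0.04]
1 150 -100 [471.  15. 223.] [-0.12  0.03 -0.61  0.72 -0.01  0.04]
1 150 -50 [520.   7. 233.] [-0.12  0.12 -0.49  0.76 -0.01  0.04]
1 150 0 [568.  -1. 244.] [-0.13  0.2  -0.36  0.81 -0.01  0.04]
-1 110 -100 [480.  14. 184.] [-0.12  0.09 -0.65  0.62 -0.01 -3.1 ]
-1 110 -50 [528.   6. 194.] [-0.12  0.17 -0.53  0.66 -0.01 -3.1 ]
-1 110 0 [576.  -2. 205.] [-0.13  0.24 -0.4   0.71 -0.01 -3.11]
-1 150 -100 [471.  15. 223.] [-0.12  0.03 -0.61  0.72 -0.01 -3.1 ]
-1 150 -50 [520.   7. 233.] [-0.12  0.12 -0.49  0.76 -0.01 -3.1 ]
-1 150 0 [568.  -1. 244.] [-0.13  0.2  -0.36  0.81 -0.01 -3.11]
```

```bash
python3 - <<'E'
from h import *
R=panelR(-0.164); T=np.c_[-R[:,0],R[:,1],-R[:,2]]
bot.move_ptp(np.array([598.8,-5.9,97])+R@[-50,-10,150],Ro.from_matrix(T).as_euler('xyz'))
bot.dwell(0.3)
m=imaging.camera_model("wrist"); im=imaging.capture("wrist"); cv2.imwrite("pics/w1.png",im)
import pickle; pickle.dump((m,im),open("w1.pkl","wb"))
s=bot.get_state(); print(s["t"],s["tcp_pos"],s["orientation"],m["position"],m["rotation"])
E
```

```text
2.6583 [518.10675892  -2.38696438 233.26551412] [3.14157024 0.20997901 2.97815029] [413.71340243  14.81435668 357.32693512] [-5.10308706e-01 -7.67766151e-05  1.40755198e+00]
```

View pics/w1.png

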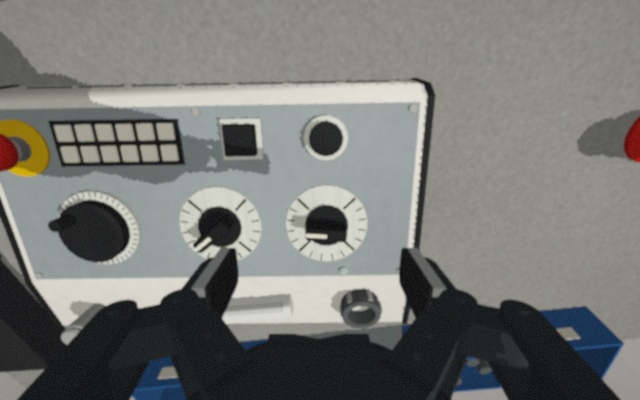

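The wrist view is seen from the robot's far side turned over, with up-slope pointing down in the picture. The feed dial is at about (327,222), with its white pointer near (315,236) pointing picture-left, which is the robot's right. The start button is at (325,137) and the spindle dial at (220,224). Next I'll measure the plate, ring and pointer.

```bash
cat >> h.py <<'E'
def blob(im,c,r,lo):
    """hull of the bright region around pixel c, within r px"""
    g=im.min(axis=2); mk=np.zeros_like(g); cv2.circle(mk,c,r,255,-1)
    b=((g>lo)&(mk>0)).astype(np.uint8)
    n,l,st,_=cv2.connectedComponentsWithStats(b,connectivity=8)
    k=1+np.argmax(st[1:,4]); pts=np.argwhere(l==k)[:,::-1].astype(np.int32)
    return cv2.convexHull(pts)[:,0,:].astype(float)
E
python3 - <<'E'
from h import *; import pickle
m,im=pickle.load(open("w1.pkl","rb"))
print([im[y,x].tolist() for x,y in((380,180),(327,190),(300,215),(360,230),(309,152),(343,150),(270,200))])
R=panelR(-0.164); top=imaging.camera_model("top"); ti=cv2.imread("pics/top0.png")
def circ(m,h,p0):
    q=np.array([R.T@hit(m,p,p0,R[:,2]) for p in h]); (x,y),r=cv2.minEnclosingCircle(q[:,:2].astype(np.float32))
    A=np.c_[2*q[:,:2],np.ones(len(q))]; s=np.linalg.lstsq(A,(q[:,:2]**2).sum(1),rcond=None)[0]
    return R@[s[0],s[1],q[0,2]],np.sqrt(s[2]+s[0]**2+s[1]**2)
for n,c,r in(("feed",(327,222),46),("spin",(220,224),46),("start",(325,137),27)):
  for lo in(175,185):
    h=blob(im,c,r,lo); e=cv2.fitEllipse(h.astype(np.float32)); C,rad=circ(m,h,[598.8,-5.9,97] )
    print(n,lo,np.round(e[0]+e[1],1),C.round(1),"diam",round(2*rad,1))
big=cv2.resize(im[95:275,170:390],None,fx=3,fy=3,interpolation=cv2.INTER_CUBIC); 
tb=cv2.resize(ti[110:230,265:425],None,fx=4,fy=4,interpolation=cv2.INTER_CUBIC)
cv2.imwrite("pics/w1c.png",big); cv2.imwrite("pics/topc.png",tb)
E
```

```text
[[161, 164, 154], [205, 216, 215], [177, 188, 186], [169, 179, 179], [167, 177, 174], [190, 199, 197], [162, 164, 156]]
feed 175 [334.  216.2  57.1  75.5] [592.1  -2.4  95.5] diam 87.8
feed 185 [328.2 221.7  72.   77.3] [593.5  -4.9  95.9] diam 90.7
spin 175 [221.1 224.   71.8  83. ] [ 575.8 -125.1   96.3] diam 92.6
spin 185 [227.9 216.8  49.6  79.5] [ 573.6 -122.3   95.7] diam 85.7
start 175 [326.2 137.6  43.1  45.2] [500.1   8.8  75.7] diam 45.6
start 185 [326.3 137.5  41.9  44. ] [500.    8.9  75.7] diam 44.3
```

View pics/w1c.png

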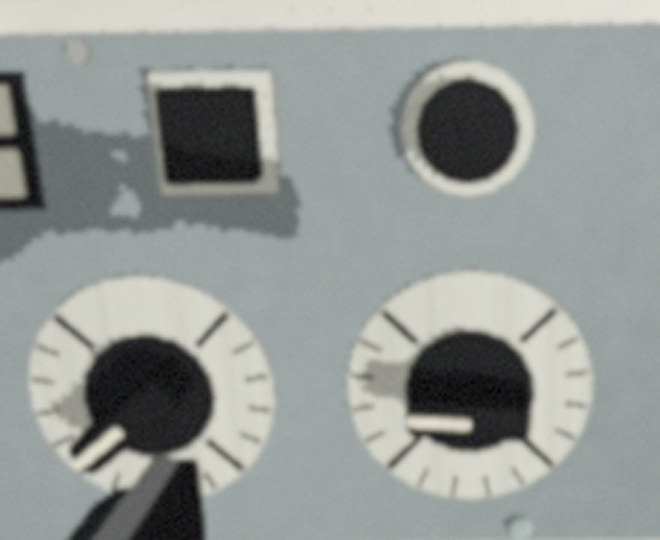

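View pics/topc.png

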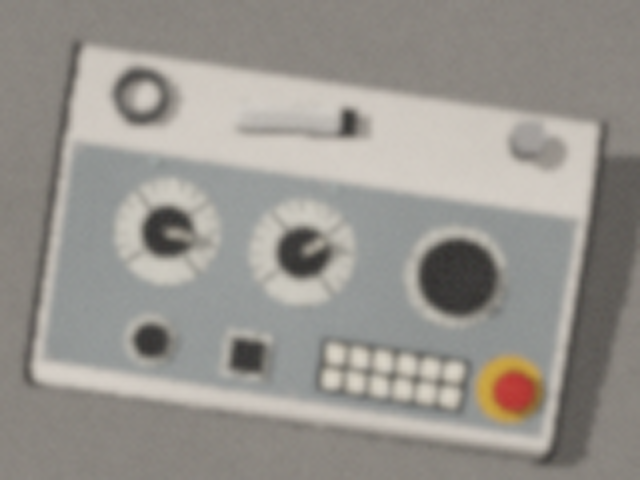

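The crops show the feed pointer at about 125 (robot's right), with the four long marks on the diagonals. R−B separates the plates from the panel well, so I'll fit on that and triangulate with the top view.

```bash
cat > fit.py <<'E'
from h import *
def warm(im,c,r,th=2):
    f=cv2.GaussianBlur(im,(3,3),0).astype(int); b=((f[...,2]-f[...,0])>th)&(f[...,1]>110)
    mk=np.zeros(b.shape,np.uint8); cv2.circle(mk,c,r,1,-1); b=(b&(mk>0)).astype(np.uint8)
    n,l,st,_=cv2.connectedComponentsWithStats(b,connectivity=8); k=1+np.argmax(st[1:,4])
    return cv2.convexHull(np.argwhere(l==k)[:,::-1].astype(np.int32))[:,0].astype(np.float32)
def circ(m,h,p0,R):
    q=np.array([R.T@hit(m,p,p0,R[:,2]) for p in h]); A=np.c_[2*q[:,:2],np.ones(len(q))]
    s=np.linalg.lstsq(A,(q[:,:2]**2).sum(1),rcond=None)[0]; r=np.sqrt(s[2]+s[0]**2+s[1]**2)
    return R@[s[0],s[1],q[0,2]],r,(np.hypot(*(q[:,:2]-s[:2]).T)-r).std()
def tri(ms,uvs):
    A=np.zeros((3,3));b=np.zeros(3)
    for m,uv in zip(ms,uvs):
        o,d=ray(m,uv);M=np.eye(3)-np.outer(d,d);A+=M;b+=M@o
    return np.linalg.solve(A,b)
E
python3 - <<'E'
from fit import *; import pickle
m,im=pickle.load(open("w1.pkl","rb")); tm=imaging.camera_model("top"); ti=cv2.imread("pics/top0.png")
px={"feed":((327,223),44,(306,167),15),"spin":((220,224),44,(341,173),15),"start":((326,138),25,(303,195),9)}
R=panelR(-0.164)
for it in range(2):
  C={}
  for n,(c,r,c2,r2) in px.items():
    h=warm(im,c,r); h2=warm(ti,c2,r2); p0=[593.5,-5,96] if n!="start" else np.array([593.5,-5,96])-3*R[:,2]
    C[n],rad,sd=circ(m,h,p0,R); C2,rad2,sd2=circ(tm,h2,p0,R)
    print(n,C[n].round(1),"d",round(2*rad,1),round(sd,2),"top",C2.round(1),round(2*rad2,1),round(sd2,2),"tri",tri((m,tm),(proj(m,C[n]),proj(tm,C2))).round(1))
  d=C["feed"]-C["spin"]; e=C["feed"]-C["start"]; yaw=np.arctan2(-d[0],d[1]); yaw2=np.arctan2(e[1],e[0]); print(np.linalg.norm(d),np.linalg.norm(e),yaw,yaw2); R=panelR(yaw)
# bench-level heights: panel-front edge check
print("marks angles")
K={"0":(540,325),"50":(533,452),"100":(405,452),"150":(400,326),"tipA":(408,424),"tipB":(474,425)}
for k,(x,y) in K.items():
    uv=(x/3+170,y/3+95); off=26+5 if 'tip' in k else 0
    q=R.T@(hit(m,uv,C["feed"]+off*R[:,2],R[:,2])-C["feed"]); print(k,q.round(1),np.degrees(np.arctan2(q[1],q[0])).round(1))
E
```

```text
feed [593.5  -5.7  96. ] d 93.2 0.16 top [597.1  -7.4  96.8] 97.8 0.45 tri [599.4  -6.8  87.3]
spin [ 575.4 -125.4   96.4] d 92.9 0.28 top [ 579.1 -128.1   97.3] 97.6 0.48 tri [ 580.3 -128.9   89.3]
start [500.5   8.   72.9] d 46.4 0.15 top [499.4   8.3  72.7] 52.9 2.62 tri [498.3   8.1  80. ]
121.03877099145944 96.7552379123832 -0.14971402874276593 -0.14717945135283422
feed [593.5  -5.8  96. ] d 93.2 0.15 top [597.1  -7.4  96.8] 97.8 0.45 tri [599.4  -6.8  87.3]
spin [ 575.6 -125.6   96.1] d 93.0 0.29 top [ 579.2 -128.1   96.9] 97.6 0.48 tri [ 580.3 -128.9   89.3]
start [500.5   8.   72.9] d 46.4 0.15 top [499.4   8.3  72.7] 52.9 2.62 tri [498.3   8.1  80. ]
121.1781829078518 96.75493559730826 -0.14782964862656447 -0.147370332577809
marks angles
0 [-25.   26.8   0. ] 133.0
50 [27.2 25.1  0. ] 42.7
100 [ 26.5 -24.9   0. ] -43.2
150 [-25.3 -25.2   0. ] -135.1
tipA [  0.1 -21.5  31. ] -89.8
tipB [ 0.8  1.2 31. ] 58.3
```

```bash
cat >> fit.py <<'E'
def toolR(R,phi):
    x=R@[np.cos(phi),np.sin(phi),0]; return np.c_[x,np.cross(-R[:,2],x),-R[:,2]]
def eul(M): return Ro.from_matrix(M).as_euler('xyz')
E
python3 - <<'E'
from fit import *; import pickle
m,im=pickle.load(open("w1.pkl","rb"))
R=panelR(-0.148); F=np.array([593.5,-5.8,96])
for n,uv in(("slope front",(327,84)),("panel front",(327,104.5)),("ledge edge",(327,276))):
    print(n,(R.T@(hit(m,uv,F-3*R[:,2],R[:,2])-F)).round(1))
V={}
for phi in(270,90):
    M=toolR(R,np.radians(phi)); 
    bot.move_ptp(F+R[:,2]*150+50*M[:,0],eul(M)); bot.dwell(.25)
    mm=imaging.camera_model("wrist"); ii=imaging.capture("wrist"); V[phi]=(mm,ii)
    u=proj(mm,F); c=tuple(int(round(v)) for v in u); h=warm(ii,c,48)
    C,r,sd=circ(mm,h,F,R); s=bot.get_state(); print(phi,s["t"],s["qpos"].round(2),u.round(1),C.round(2),"d",round(2*r,1),round(sd,2), (R.T@(C-F)).round(2))
pickle.dump(V,open("V.pkl","wb"))
cv2.imwrite("pics/V.png",np.hstack([cv2.resize(V[p][1][120:340,200:440],(400,367)) for p in V]))
E
```

```text
slope front [-149.1    2.    -3. ]
panel front [-129.8    1.9   -3. ]
ledge edge [69.5  0.8 -3. ]
270 4.4417 [-0.23  0.18 -0.39  0.8   0.02 -1.65] [316.4 226.9] [594.16  -6.71  96.17] d 93.3 0.17 [ 0.8 -0.8  0. ]
90 7.55 [-0.03  0.21 -0.35  0.81 -0.02  1.68] [320.1 226.8] [594.39  -5.04  96.16] d 93.3 0.15 [0.79 0.88 0.  ]
```

View pics/V.png

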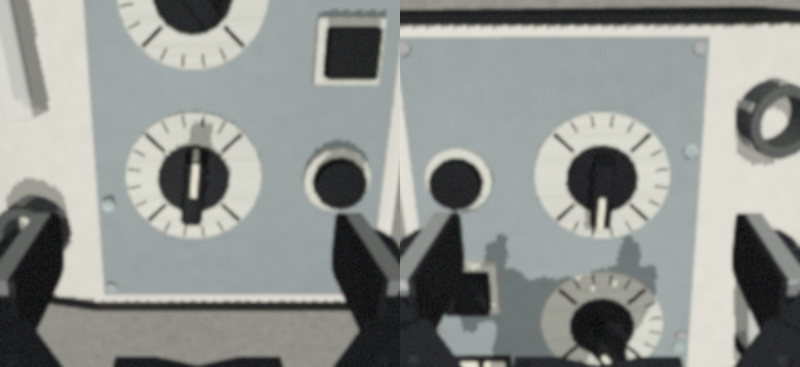

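Both opposite views agree: the feed axis is at about (594.4, −5.9), the plate at z about 95, and the pointer at −90°, which reads 125. I'll grip the bar and turn it +135°.

```bash
cat >> fit.py <<'E'
R=panelR(-0.148); F=np.array([594.5,-5.9,95.2])
def st(tag):
    s=bot.get_state(); print(tag,"t",round(s["t"],2),"tcp",(R.T@(s["tcp_pos"]-F)).round(2),"F",(R.T@s["contact_force"]).round(1),"T",(R.T@s["wrist_torque"]).round(2),"open",round(s["opening"],3),"gf",round(s["gripper_force"],1),"q6",round(s["qpos"][5],3)); return s
E
python3 - <<'E'
from fit import *
M=toolR(R,np.radians(90)); st("start")
bot.grip(0.55,20)
bot.movel(F+R[:,2]*50,eul(M),max_speed=150); st("above")
print(bot.movel(F+R[:,2]*9.5,max_speed=50,threshold=8)); st("down")
bot.grip(0.0,20); bot.dwell(.2); st("gripped")
E
```

```text
start t 7.55 tcp [ -0.78  49.91 150.99] F [-0.2  0.6  0.1] T [ 0.03  0.19 -0.01] open 0.999 gf 0.0 q6 1.685
above t 8.92 tcp [ 0.6   0.22 50.57] F [-0.2  0.3 -0.8] T [ 0.03  0.19 -0.03] open 0.55 gf 0.0 q6 1.586
False
down t 9.88 tcp [ 0.21 -0.02  9.63] F [ 0.1 -0.6 -0.2] T [0.01 0.2  0.07] open 0.548 gf 0.0 q6 1.586
gripped t 10.47 tcp [ 2.03  0.39 10.23] F [ 5.2  2.7 -1. ] T [ 0.44 -0.75 -0.04] open 0.155 gf 27.4 q6 1.586
```

```bash
echo 'F=F+R@[2.0,0.2,0]' >> fit.py; python3 - <<'E'
from fit import *
for phi in(90,135,180,225):
    print(bot.movel(F+R[:,2]*9.7,eul(toolR(R,np.radians(phi))),max_speed=100)); bot.dwell(.15); st(phi)
s=bot.get_state(); X=R.T@Ro.from_euler('xyz',s["orientation"]).as_matrix(); print("phi",np.degrees(np.arctan2(X[1,0],X[0,0])))
E
```

```text
False
90 t 10.87 tcp [ 0.1   0.21 10.19] F [1.9 1.7 5.5] T [ 0.28  0.06 -0.02] open 0.159 gf 28.1 q6 1.586
False
135 t 11.95 tcp [-0.21  0.07 10.18] F [-0.3  0.3  5.3] T [0.22 0.16 0.1 ] open 0.154 gf 28.2 q6 0.801
False
180 t 13.03 tcp [-0.28 -0.24 10.19] F [0.3 0.3 6.2] T [0.07 0.15 0.  ] open 0.155 gf 28.2 q6 0.016
False
225 t 14.12 tcp [-0.17 -0.5  10.18] F [-0.1 -0.2  6.3] T [-0.11  0.08  0.1 ] open 0.156 gf 28.2 q6 -0.77
phi -135.00908384296847
```

```bash
python3 - <<'E'
from fit import *; import pickle
bot.grip(0.5); bot.movel(F+R[:,2]*60,max_speed=120); st("up")
M=toolR(R,np.pi); bot.move_ptp(F+R@[-50,0,150],eul(M)); bot.dwell(.25)
m=imaging.camera_model("wrist"); im=imaging.capture("wrist"); pickle.dump((m,im),open("w2.pkl","wb")); st("view")
h=warm(im,tuple(int(round(v)) for v in proj(m,F)),46); C,r,sd=circ(m,h,F,R); print((R.T@(C-F)).round(2),2*r,sd)
S=F+R@[-98,0,-3]; hs=warm(im,tuple(int(round(v)) for v in proj(m,S)),26); Cs,rs,ss=circ(m,hs,S,R); print("ring",(R.T@(Cs-C)).round(2),2*rs,ss)
u,v=(int(x) for x in proj(m,F)); cv2.imwrite("pics/w2.png",cv2.resize(im[v-55:v+55,u-60:u+60],None,fx=5,fy=5,interpolation=cv2.INTER_CUBIC)); print(u,v)
E
```

```text
up t 15.07 tcp [-8.000e-02 -1.000e-02  5.991e+01] F [-0.4  0.  -0.1] T [-0.02  0.19  0.05] open 0.497 gf 0.0 q6 -0.769
view t 16.15 tcp [-5.0160e+01 -4.0000e-02  1.4933e+02] F [-0.4  0.2  1.2] T [-0.04  0.16 -0.01] open 0.5 gf 0.0 q6 0.018
[-2.42 -0.21  0.  ] 93.6470523932856 0.32589923008630645
ring [-96.97  -0.22  -3.  ] 46.59654731917054 0.13613085025658175
318 229
```

View pics/w2.png

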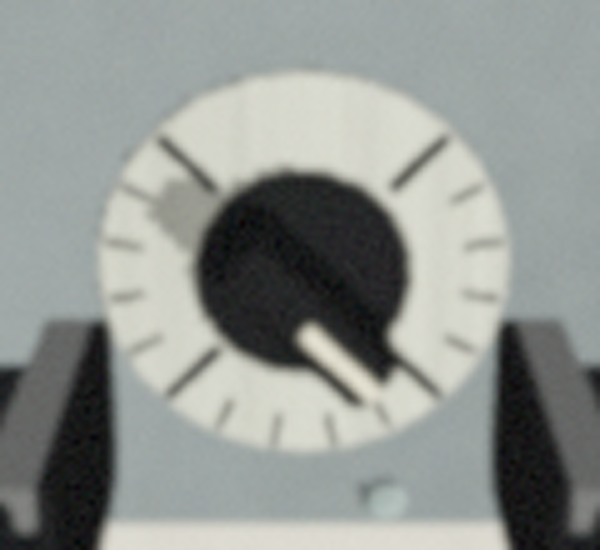

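The pointer's white line runs from (300,330) to (378,392) in the crop, towards the lower-right long mark, which is 50. The knob top sits higher than the plate, so I'll check the angle at the right heights.

```bash
python3 - <<'E'
from fit import *; import pickle
m,im=pickle.load(open("w2.pkl","rb"))
f=lambda p,h:(R.T@(hit(m,(p[0]/5+318-60,p[1]/5+229-55),F+h*R[:,2],R[:,2])-F))[:2]
ang=lambda a,b:np.degrees(np.arctan2(*(b-a)[::-1]))
crop=cv2.resize(im[174:284,258:378],None,fx=5,fy=5,interpolation=cv2.INTER_CUBIC)
b=(crop.min(2)>150).astype(np.uint8); mk=np.zeros_like(b); cv2.fillPoly(mk,[np.array([[285,310],[330,310],[395,375],[385,405],[365,402],[290,350]])],1)
pts=np.argwhere(b&mk)[:,::-1].astype(float); q=np.array([f(p,31) for p in pts[::5]])
vx,vy,x,y=cv2.fitLine(q.astype(np.float32),cv2.DIST_L2,0,.01,.01).ravel(); print("pointer",np.degrees(np.arctan2(vy,vx)),"mid",(x,y),"perp off",x*-vy+y*vx)
print("150->50",ang(f((160,138),0),f((440,398),0)),"50 mark",ang(f((388,352),0),f((440,398),0)),"100->0",ang(f((170,395),0),f((447,137),0)))
E
```

```text
pointer 47.67663 mid (np.float32(7.227597), np.float32(9.256287)) perp off 0.888618
150->50 44.87557463801208 50 mark 46.22430928703031 100->0 135.2680775968453
```

```bash
python3 - <<'E'
from fit import *; import pickle
def pointer(m,im):
    # white pixels whose hit on the knob-top plane lies within 23 mm of the axis and surrounded by knob
    u0,v0=proj(m,F+31*R[:,2]); K=5
    x0,y0=int(u0)-45,int(v0)-45; c=cv2.resize(im[y0:y0+90,x0:x0+90],None,fx=K,fy=K,interpolation=cv2.INTER_CUBIC)
    b=(c.min(2)>140).astype(np.uint8); n,l,s,_=cv2.connectedComponentsWithStats(b)
    for k in range(1,n):
        if not 250<s[k,4]<6000: continue
        p=np.argwhere(l==k)[::3,::-1]; q=np.array([(R.T@(hit(m,((a+.5)/K-.5+x0,(d+.5)/K-.5+y0),F+31*R[:,2],R[:,2])-F))[:2] for a,d in p],np.float32)
        vx,vy,x,y=cv2.fitLine(q,cv2.DIST_L2,0,.01,.01).ravel()
        t=(q-[x,y])@[vx,vy]; print("  blob",s[k,4],"ang",np.degrees(np.arctan2(vy,vx)).round(2),"mid",x.round(1),y.round(1),"len",(t.max()-t.min()).round(1))
for f in("w1.pkl","w2.pkl"): print(f); pointer(*pickle.load(open(f,"rb")))
for p,v in pickle.load(open("V.pkl","rb")).items(): print("V",p); pointer(*v)
for phi in(115,270):
    M=toolR(R,np.radians(phi)); bot.move_ptp(F+R[:,2]*150+50*M[:,0],eul(M)); bot.dwell(.25)
    m=imaging.camera_model("wrist"); im=imaging.capture("wrist"); pickle.dump((m,im),open(f"w3_{phi}.pkl","wb")); print(phi); pointer(m,im)
st("")
E
```

```text
w1.pkl
w2.pkl
V 270
  blob 2285 ang 85.95 mid -2.8 -11.8 len 23.1
V 90
115
  blob 794 ang -83.28 mid -17.1 -61.7 len 9.7
270
 t 20.33 tcp [  0.   -49.94 150.02] F [ 0.8 -0.1  0.2] T [0.   0.24 0.02] open 0.501 gf 0.0 q6 -1.653
```

```bash
python3 - <<'E'
from fit import *; import pickle
o=[]
for p in(115,270):
    m,im=pickle.load(open(f"w3_{p}.pkl","rb")); u,v=(int(x) for x in proj(m,F+15*R[:,2])); print(p,u,v)
    o.append(cv2.resize(im[v-45:v+45,u-40:u+40],None,fx=5,fy=5,interpolation=cv2.INTER_CUBIC))
cv2.imwrite("pics/w3.png",np.hstack(o))
E
```

```text
115 320 232
270 316 232
```

View pics/w3.png

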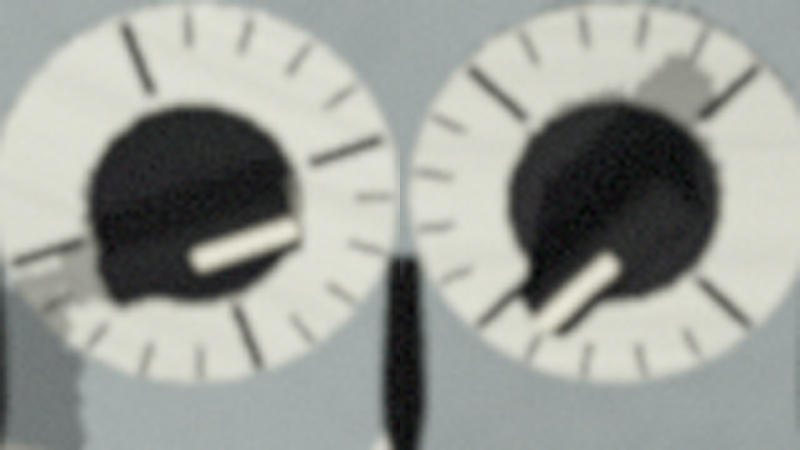

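```bash
python3 - <<'E'
from fit import *; import pickle
for p,u,v,dx,L,A in((115,320,232,0,((190,261),(298,230)),((15,262),(382,142))),(270,316,232,400,((615,260),(542,330)),((757,70),(480,325)))):
    m,_=pickle.load(open(f"w3_{p}.pkl","rb"))
    for (a,b),h in((L,31),(A,0)):
        g=lambda q:(R.T@hit(m,((q[0]-dx)/5+u-40,q[1]/5+v-45),F+h*R[:,2],R[:,2]))[:2]
        d=g(b)-g(a); print(p,h,np.degrees(np.arctan2(d[1],d[0])).round(1))
E
```

```text
115 31 42.5
115 0 44.5
270 31 46.5
270 0 44.9
```

The pointer reads about 45° (mean of 42.5, 46.5 and 47.7, and the grip held 45.0), so the dial stands at 50. Now for the start button.

```bash
python3 - <<'E'
from fit import *
M=toolR(R,np.pi); S=F+R@[-98,-0.2,14]
bot.grip(0.0,20)
bot.move_ptp(S+R[:,2]*40,eul(M)); bot.movel(S+R[:,2]*10,max_speed=60); bot.dwell(.3); st("above")
print(bot.movel(S-R[:,2]*11,max_speed=12,threshold=10)); st("in"); bot.dwell(.3); s=st("in2")
print("depth",(R.T@(s["tcp_pos"]-S)).round(2))
E
```

```text
above t 23.25 tcp [-97.72  -0.18  24.28] F [-0.  -0.3  0.1] T [-0.    0.22 -0.01] open -0.002 gf 0.0 q6 0.019
True
in t 24.51 tcp [-98.03  -0.18   7.9 ] F [-0.1  0.2  8.4] T [-0.07  0.42 -0.02] open 0.003 gf 4.0 q6 0.019
in2 t 24.81 tcp [-98.01  -0.21   7.9 ] F [-1.5  0.1  7.1] T [ 0.01  0.4  -0.04] open -0.003 gf 4.0 q6 0.019
depth [-0.01 -0.01 -6.1 ]
```

The button is fully in: 6.1 mm travel at over 7 N. I'll retreat and check.

```bash
python3 - <<'E'
from fit import *
S=F+R@[-98,-0.2,14]
bot.movel(S+R[:,2]*40,max_speed=80); bot.move_ptp(F+R@[-70,0,170],eul(toolR(R,np.pi))); bot.dwell(.4)
im=imaging.capture("wrist"); cv2.imwrite("pics/end.png",im); st("end")
E
```

```text
end t 26.54 tcp [-7.0400e+01 -3.0000e-02  1.6944e+02] F [-1.6 -0.8 -0.2] T [0.01 0.23 0.05] open -0.001 gf 0.0 q6 0.019
```

View pics/end.png

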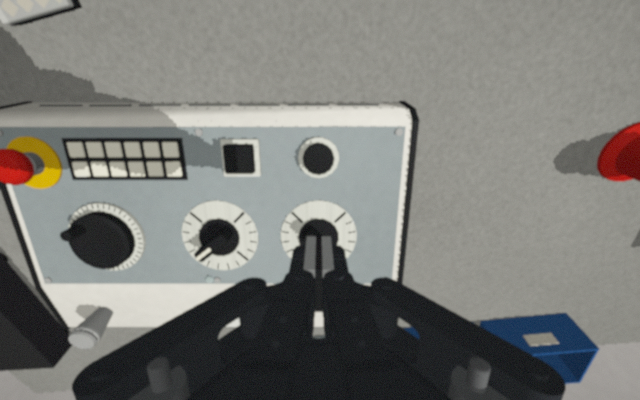

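The start button at (318,158) is out again. The spindle dial (220,237), jog wheel (100,240), hold button (240,158) and e-stop (15,166) look unchanged, and the arm is touching nothing.

```bash
python3 -c "
from bench import bot
print(bot.sign_off())"
```

```text
the job is handed in; nothing more can be done
None
```

I turned the feed dial back to 50, within about 1–2 degrees by camera, then pressed cycle-start fully in (6.1 mm) and let it come out, left the other controls and tools alone, and handed the job in at about 27 s of the 54 s allowed.

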